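# Start the kitchen timer against the chopping block

### The arm

A 6-joint arm with a two-finger parallel gripper is mounted at the origin on the work surface. World frame = base frame: x ahead of the robot, y to its left, z up, the work surface at z = 0. Lengths are in m, angles in rad, forces in N, time in s.
With the tool pointing down it reaches from about 0.325 to 0.9 m from the base axis. Payload 3.5 kg.
Tool frame: the origin (TCP) lies on the mounting face of the last link; the fingertips stand 173 mm ahead of it and the grasp point (between the pads) lies 155 mm ahead of it; z points along the fingers, y is the line along which they close (so a half turn about z gives the same grasp; the last joint's range is limited). The gripper opens to 85 mm and grips with 20 to 120 N. Pads are 22 mm wide; open, the fingers measure 114 mm over their backs; the gripper's body (76 mm by 85 mm) begins 54 mm behind the grasp point. The pads swing forward as they close: fully open they stand 13 mm farther back than shut.
Start: joints at [-1.353, 0.276, -0.026, 1.268, 0, 1.467], TCP at [0.197, -0.593, 0.405] pointing down, gripper open.
Joint ranges: [-3.12, 3.12], [-0.85, 1.88], [-1.08, 1.24], [-1.95, 2.15], [-1.57, 1.53], [-3.14, 3.14]. Speed limits (rad/s): [2.57, 2.57, 3.14, 3.14, 3.14, 3.14].

### API

Orientations are given as a rotation vector (axis times angle).
In Python, from workcell import get_obs, get_image, close_job, cut_out gives the robot as it stands.
- The arm moves only by the shell command python3 -m inch 'ROWS' [OPENING] [FORCE]. ROWS is JSON, a list that holds one entry, the list of rows, each a list of 6 numbers: the shift along the tool's x, y, z in cm, then the turn, a rotation vector about the tool's x, y, z in units of 8 degrees (1.0 is 8 degrees). A call has exactly 10 rows; each row shifts and turns the commanded pose from where the row before left it, along the tool's axes as they then stand; what a row does not reach is not made up. A row lasts 1/10 s, in which the tool goes at most 50 mm and 8.59 degrees, less where a joint would pass 70% of its speed; a pose out of reach is approached as far as the arm can. A call with a gripper value outside its range is refused whole. OPENING is the closure, from 0 (fully open) to 1 (shut), set as the call begins (- or left out, the last holds). The fingers move at their own pace and stop on an object; FORCE is the grip in N (left out, the last holds). Time passes only in rows, so rows that do not move let the fingers close, or fill a call up. It gives the time, the measured TCP pose, the force, the opening and the grip force at its end, in the units of the state.
- get_obs(): the state, without advancing time (a new reading comes with each control period).
- get_image(name): name is "scene" or "top" or "wrist"; returns a dict with "frame" (384x512x3 uint8, red, green, blue), "vertical_fov" (degrees; the focal length in pixels is half the picture's height over the tangent of half this angle, whatever the lens; pixels are square), "cx", "cy" (the principal point, pixels), "k1" (the pictures are not rectified: a ray, as slopes to the right and down, at radius r is drawn at 1 + k1 r^2 times it, then the intrinsics apply), "R" (3x3) and "t" (3): a world point X has camera coordinates R X + t; the wrist camera has in their place "mount" (4x4, takes a point from camera to tool coordinates, whose origin is the TCP and whose axes are the flange's). Camera axes: x right, y down, z forward; pixel columns grow to the right and rows downward; lengths in m; the calibration is good to about 2 mm. A picture is of the moment at which its call begins: read the wrist's pose just before it. There is no depth.
- close_job(): hands the job in; it is judged then, once.
Trained networks look in a picture, given as the dict that the camera call returned (one of the last four; its "shot" number tells which), for a name from the list of things; names that differ only in an ending like _2 or _b are one class to them, and where a whole thing is asked for, a point or a joint stands for the part that bears it (a point fixed in the world has none). Each returns a list of dicts, best first, with "conf" (0 to 1); they miss things now and then, are a little off and sometimes report something else, mostly with a low value. They report only what shows in the picture. A call takes as long as a camera call. They do not tell look-alikes from the thing itself.
- cut_out(picture, label): "mask" (384x512 bool, what is visible of it) and "extent" ([left, top, width, height] in pixels, round what is visible of it).
The state is a dict: "t": time; "q": joint angles; "qd": joint speeds; "joint_efforts": joint torques, N m; "position": TCP position; "orientation": TCP orientation; "wrist_force": force on the tool from outside, world axes, zero at the start; "torque": the same for the moment, N m; "finger_gap": finger opening in m; "finger_force": force on a finger pad.
Only numpy, scipy, OpenCV 4.12 (cv2) and the standard library are available. Lean on these libraries where they do the work, as an engineer would, in place of code of your own. Each camera call takes 0.05 s, during which the arm holds its last target. There are 200 camera calls.

### The job

Start the kitchen timer, the white one with the push bar standing out of one end. It lies loose, so push it by that bar across the counter until its other end is squarely against the side of the chopping block, press the bar fully in while the block holds the timer, then let go and leave the timer standing flat on the counter against the block. Leave the look-alike thermometer, which has no push bar, where it is.

Things in the scene. Friction and masses are not known exactly. Their poses are not given: they have to be found in the camera images.
- timer: loose white kitchen timer lying flat, display up: case 66 mm (its x) by 90 mm (its y) by 36 mm high, about 0.17 kg. Origin: centre of the case's underside. The push bar stands out of its -y end; its +y end is plain and flat (45 mm from the origin), faces the chopping block within about 10 degrees and starts 20 to 65 mm away from it.
- start (a joint): the timer's white push bar, 36 mm wide (x), 22 mm high, middle 19 mm above the counter. Its flat outer face is at y = -59 mm in the timer's frame when out, 14 mm proud of the case. Pressed along the timer's +y: 0 = out, 0.006 m = fully in; springs back by itself. It starts to move at 2 N and is fully in at 6 N; sliding the timer takes about 1 to 2.5 N.
- block: the fixed stop: heavy wooden chopping block that does not move, 300 mm (x) by 200 mm (y) by 42 mm high, standing on the counter. Origin: centre of its underside. Its -y face, 100 mm from the origin, is the one the timer and the thermometer lie before, side by side. A bowl and a wooden spatula lie on top of it.
- thermometer: loose look-alike: white case with display and two small round keys on top, 66 mm (x) by 90 mm (y) by 30 mm high, no push bar; origin at the centre of its underside. It lies beside the timer, their centres about 140 mm apart; which of the two is nearer the robot varies. Not to be moved.
Things that resemble listed ones, but are neither listed nor needed, are in the scene too. What is shaped like the timer but red or turquoise is not meant.

How it is judged:
By the outcome, as a careful person would: the job done as asked, in the order asked, and still so for the second after the job is handed in, with the robot touching nothing.
It also fails if it takes over 35 s, if anything falls off the work surface, if the arm or the gripper's body presses on something with over 40 N, if the wrist force passes 120 N, or if a joint passes its speed limit or range.

## Working session

There is one attempt and no reset: what is moved stays moved. The work goes in short steps, Python scripts to look and compute and a shell command to move; the robot and the scene stay as the last step left them, time stands still between calls to the robot, and variables do not carry over. Pictures are saved under pics/ and viewed, at most 12 in all, crops included, and the job is handed in when it is done.

```bash
mkdir -p pics; ls; python3 - <<'E'
from workcell import *
import cv2,numpy as np
o=get_obs();print(o)
ims=[]
for n in("scene","top"):
    p=get_image(n);cv2.imwrite(f"pics/{n}0.png",p["frame"][:,:,::-1])
    print(n,{k:v for k,v in p.items() if k!="frame"})
    for l in("timer","start","thermometer","block"):
        print(l,[(round(d["conf"],2),d["extent"]) for d in cut_out(p,l)])
E
```

```text
pics
{'t': 0.0, 'q': array([-1.35342789e+00,  2.77167860e-01, -2.79406396e-02,  1.26801174e+00,
       -5.67036014e-06,  1.46739795e+00]), 'qd': array([-0.00177224, -0.00072167, -0.00048746, -0.00154663,  0.00086595,
        0.00064545]), 'joint_efforts': array([-7.53332224e-04, -4.45504653e+01,  2.95205480e+01,  1.64111587e-02,
       -5.21639811e-05, -2.74102277e-06]), 'position': array([ 0.19696058, -0.59272003,  0.40350946]), 'orientation': array([-3.09898380e+00, -5.01331543e-01,  2.16637739e-04]), 'wrist_force': array([-0.33236914,  0.10629753, -0.46868502]), 'torque': array([-0.00223274,  0.02664216, -0.09205688]), 'finger_force': 0.0, 'finger_gap': 0.08522601791823638}
scene {'vertical_fov': 43.20795288499492, 'cx': 252.96843490506677, 'cy': 184.82096370463904, 'k1': -0.05081838852206433, 'R': array([[-0.41838896,  0.90824709, -0.00615625],
       [ 0.74424444,  0.3389393 , -0.57551747],
       [-0.52062547, -0.24537191, -0.81776631]]), 't': array([ 0.15788813, -0.39671356,  1.29684077]), 'shot': 1}
timer [(0.9, [126.8, 131.1, 53.8, 44.5]), (0.73, [172.6, 181.9, 56.1, 48.0]),
[... 369 characters left out ...]
040558, 'cy': 194.47148413037485, 'k1': 0.000579234237547794, 'R': array([[ 0.00389765, -0.99913134, -0.04148941],
       [-0.9883971 ,  0.00245079, -0.15187222],
       [ 0.15184198,  0.04159995, -0.98752897]]), 't': array([0.08557311, 0.54061103, 0.86691561]), 'shot': 2}
timer [(0.97, [279.8, 159.4, 45.0, 24.8]), (0.78, [350.1, 264.2, 48.5, 45.7]), (0.62, [317.2, 102.2, 39.4, 44.5]), (0.55, [343.3, 177.0, 40.9, 45.1])]
start [(0.47, [316.1, 160.6, 5.8, 15.3]), (0.45, [322.0, 100.1, 7.5, 9.4]), (0.42, [353.4, 209.8, 9.7, 15.0]), (0.41, [351.0, 263.4, 15.1, 15.5])]
thermometer [(0.92, [272.9, 207.6, 41.6, 31.3]), (0.66, [170.3, 123.8, 94.7, 130.7])]
block [(0.33, [280.8, 156.9, 42.3, 29.0])]
```

View pics/scene0.png

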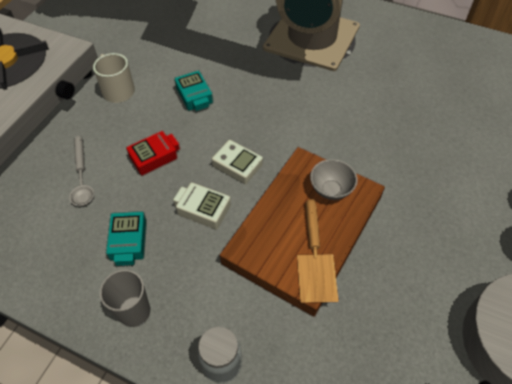

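View pics/top0.png

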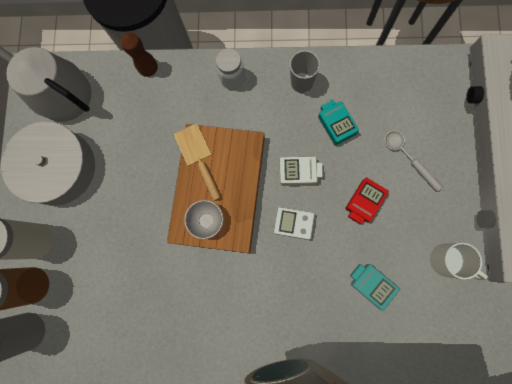

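Scene view: white timer at (203,205) with its bar at the left end (180,195). Candidates are white thermometer (237,160, two keys, no bar), red (153,152), turquoise (195,90) and (126,237). Top view: timer (300,170) with bar at (320,171), thermometer (294,223), block (217,188), red (367,201), turquoise (338,122) and (375,286). I choose the white one with the bar, and fit poses by silhouette next.

```bash
cat > h.py <<'E'
import numpy as np,cv2
from scipy.optimize import minimize
def proj(p,X,R=None,t=None):
    R=p["R"] if R is None else R; t=p["t"] if t is None else t
    c=np.atleast_2d(X)@R.T+t; s=c[:,:2]/c[:,2:]; s=s*(1+p["k1"]*(s**2).sum(1,keepdims=True))
    return s*(192/np.tan(np.radians(p["vertical_fov"]/2)))+[p["cx"],p["cy"]]
def box(x0,x1,y0,y1,z0,z1): return np.array([[x,y,z] for x in(x0,x1) for y in(y0,y1) for z in(z0,z1)])
TIMER=[box(-.033,.033,-.045,.045,0,.036),box(-.018,.018,-.059,-.045,.008,.030)]
THERM=[box(-.033,.033,-.045,.045,0,.030)]
BLOCK=[box(-.15,.15,-.1,.1,0,.042)]
def place(m,v):
    c,s=np.cos(v[2]),np.sin(v[2]); return [b@np.array([[c,s,0],[-s,c,0],[0,0,1]])+[v[0],v[1],0] for b in m]
def sil(p,m,v):
    im=np.zeros((384*4,512*4),np.uint8)
    for b in place(m,v):
        cv2.fillConvexPoly(im,cv2.convexHull(np.round(proj(p,b)*4+1.5).astype(np.int32)),255)
    return cv2.resize(im,(512,384),interpolation=cv2.INTER_AREA)/255.
def fit(views,m,v0,sc=(.01,.01,.08)):
    sc=np.array(sc)
    def f(u):
        v=v0+u*sc; e=0
        for p,k in views:
            s=sil(p,m,v); e+=1-np.minimum(s,k).sum()/np.maximum(s,k).sum()
        return e
    r=minimize(f,np.zeros(3),method="Nelder-Mead",options=dict(initial_simplex=np.array([[0,0,0],[1,0,0],[0,1,0],[0,0,1.]]),maxiter=150))
    return v0+r.x*sc,r.fun/len(views)
def ground(p,uv,z):
    f=192/np.tan(np.radians(p["vertical_fov"]/2)); d=(np.array(uv,float)-[p["cx"],p["cy"]])/f; s=d.copy()
    for _ in range(10): s=d/(1+p["k1"]*(s@s))
    r=p["R"].T@np.array([*s,1]); o=-p["R"].T@p["t"]; return o+r*(z-o[2])/r[2]
def pick(ds,uv):
    for d in ds:
        l,t,w,h=d["extent"]
        if abs(l+w/2-uv[0])<12 and abs(t+h/2-uv[1])<12: return d["mask"]
E
python3 - <<'E'
from workcell import *
from h import *
S=get_image("scene");T=get_image("top")
out=[]
for n,m,us,ut,z in(("timer",TIMER,(201,206),(302,171),.036),("thermometer",THERM,(238,162),(294,223),.03),):
    vs=[]
    for p,u in((S,us),(T,ut)):
        k=None
        for l in("timer","thermometer"):
            k=pick(cut_out(p,l),u) if k is None else k
        # colour fallback: white region
        g=cv2.cvtColor(p["frame"],cv2.COLOR_RGB2HSV); w=((g[...,2]>150)&(g[...,1]<50)).astype(np.uint8)
        n_,lab=cv2.connectedComponents(w)
        roi=np.zeros_like(w);cv2.circle(roi,u,32,1,-1)
        q=cv2.morphologyEx(w&roi,cv2.MORPH_CLOSE,np.ones((9,9)))
        print(n,"net",None if k is None else k.sum(),"colour",q.sum())
        vs.append((p,k if k is not None else q))
    g0=ground(T,ut,z); v0=np.array([g0[0],g0[1],0.])
    for sub in(vs,vs[:1],vs[1:]): print(n,*fit(sub,m,v0))
# block by colour hull
vs=[]
for p,u in((S,(300,230)),(T,(217,188))):
    g=cv2.cvtColor(p["frame"],cv2.COLOR_RGB2HSV); w=((g[...,1]>90)&((g[...,0]<18))).astype(np.uint8)
    r=np.zeros_like(w);cv2.circle(r,u,95 if p is S else 72,1,-1);w&=r
    w=cv2.morphologyEx(w,cv2.MORPH_OPEN,np.ones((3,3)))
    c=max(cv2.findContours(w,0,2)[0],key=cv2.contourArea);k=np.zeros_like(w);cv2.fillConvexPoly(k,cv2.convexHull(c),1);vs.append((p,k));print(k.sum())
g0=ground(T,(217,188),.042)
for sub in(vs,vs[:1],vs[1:]): print("block",*fit(sub,BLOCK,np.array([g0[0],g0[1],0.])))
a=T["frame"][140:250,255:345];b=S["frame"][130:240,165:275]
cv2.imwrite("pics/crop.png",cv2.hconcat([cv2.resize(a,(360,440)),cv2.resize(b,(440,440))])[:,:,::-1])
E
```

```text
timer net 1768 colour 978
timer net 996 colour 709
timer [ 0.60379396 -0.00429483 -0.0131385 ] 0.11571549262424846
timer [ 0.60330036 -0.00326484  0.00928138] 0.07804751198856619
timer [ 0.60523647 -0.00656378 -0.02604837] 0.14982962483959283
thermometer net 1309 colour 742
thermometer net 993 colour 981
thermometer [ 0.47394142  0.00622266 -0.14880921] 0.09144964803369954
thermometer [ 0.4709111   0.00440084 -0.18769708] 0.11901969795413847
thermometer [ 0.47401147  0.00677256 -0.13671752] 0.06374080643605129
16283
9829
block [ 0.56125497  0.1958661  -0.11556637] 0.049233008783561516
block [ 0.56093152  0.19818138 -0.11325494] 0.05686018585447827
block [ 0.56130026  0.19504353 -0.11842493] 0.03533983347592773
```

View pics/crop.png

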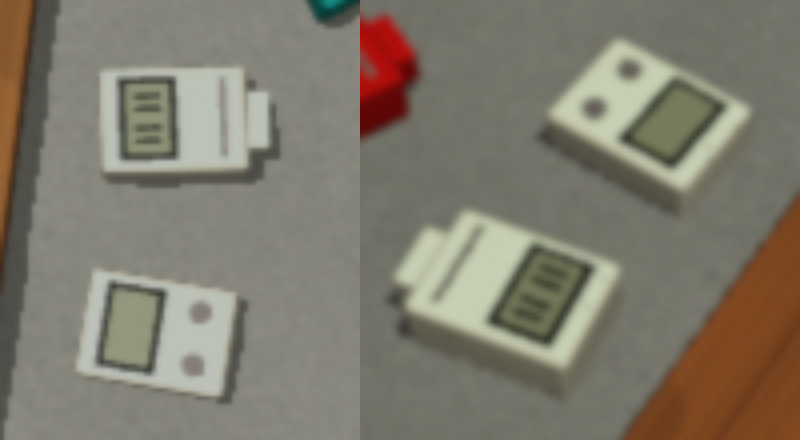

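The crop confirms it: the timer at crop-left (175,120) has the bar at (260,118), while the thermometer below it at (158,335) has two keys and no bar. Next I refine the timer's pose from the corners I read and work out the move.

```bash
python3 - <<'E'
from workcell import *
from h import *
from scipy.optimize import least_squares
from scipy.spatial.transform import Rotation as Ro
S=get_image("scene");T=get_image("top")
a=np.array([[100,70],[243,67],[248,172],[103,174]])/4+[254.6,139.6]
b=(np.array([[566,368],[413,305],[473,210],[620,263]])-[360,0])/4+[164.6,129.6]
C=np.array([[.033,.045,.036],[.033,-.045,.036],[-.033,-.045,.036],[-.033,.045,.036]])
f=lambda v,w=(0,1):np.concatenate([(proj(p,place([C],v)[0])-u).ravel() for i,(p,u) in enumerate(((T,a),(S,b))) if i in w])
for w in((0,1),(0,),(1,)):
    r=least_squares(f,[.604,-.004,0],args=(w,),x_scale=[.01,.01,.1]);print(w,r.x.round(4),np.sqrt((r.fun**2).mean()))
v=least_squares(f,[.604,-.004,0],args=((0,1),),x_scale=[.01,.01,.1]).x
B=np.array([.5612,.1959,-.1156]);n=np.array([-np.sin(B[2]),np.cos(B[2])])
e=np.array([-np.sin(v[2]),np.cos(v[2])])
bar=v[:2]-.059*e; print("bar face",bar,"gap along n",(B[:2]-.1*n-(v[:2]+.045*e))@n)
o=get_obs();R=Ro.from_rotvec(o["orientation"]).as_matrix();print(R.round(3),o["position"])
start=np.array([*(bar-.04*n),.25])
print("start",start,"tool shift cm",R.T@(start-o["position"])*100)
for sx in(1,-1):
    X=sx*np.array([*n,0]);Z=np.array([0,0,-1]);Rt=np.c_[X,np.cross(Z,X),Z]
    print(sx,Ro.from_matrix(R.T@Rt).as_rotvec(degrees=True)/8,o["q"][5])
E
```

```text
(0, 1) [ 0.6032 -0.003   0.0133] 1.0896709376155973
(0,) [ 0.6027 -0.005   0.0176] 0.3374759651746394
(1,) [ 0.6039 -0.0015  0.0099] 1.2805101275522388
bar face [ 0.60401529 -0.06203185] gap along n 0.04813405198759015
[[ 0.949  0.315  0.   ]
 [ 0.315 -0.949 -0.   ]
 [ 0.     0.    -1.   ]] [ 0.19706389 -0.59311101  0.40472552]
start [ 0.59940158 -0.10176488  0.25      ] tool shift cm [ 53.67381552 -33.94286211  15.47158171]
1 [ 2.00911422e-04  1.16175210e-04 -8.12467533e+00] 1.4674118392733928
-1 [ 1.30945544e-04 -2.26454985e-04  1.43753247e+01] 1.4674118392733928
```

```bash
python3 -m inch '[[[4,-2.5,0,0,0,0],[4,-2.5,0,0,0,0],[4,-2.5,0,0,0,0],[4,-2.5,0,0,0,0],[4,-2.5,0,0,0,0],[4,-2.5,0,0,0,0],[4,-2.5,0,0,0,0],[4,-2.5,0,0,0,0],[4,-2.5,0,0,0,0],[4,-2.5,0,0,0,0]]]' 1 40
python3 -m inch '[[[3.4,-2.2,0,0,0,0],[3.4,-2.2,0,0,0,0],[3.4,-2.2,0,0,0,0],[3.5,-2.3,0,0,0,0],[0,0,2.5,0,0,-1],[0,0,2.5,0,0,-1],[0,0,2.5,0,0,-1],[0,0,2.5,0,0,-1],[0,0,2.5,0,0,-1],[0,0,2.5,0,0,-1]]]'
```

```text
t: 2.0
position: [0.4988, -0.228, 0.405]
orientation: [3.101, 0.502, 0.001]
wrist_force: [0.4, -0.6, -0.8]
finger_gap: -0.0
finger_force: 0.0
t: 3.0
position: [0.5998, -0.102, 0.2539]
orientation: [2.624, 1.727, 0.0]
wrist_force: [0.4, 0.2, 0.0]
finger_gap: -0.0003
finger_force: 0.0
```

```bash
python3 -m inch '[[[0,0,0,0,0,-1],[0,0,0,0,0,-1],[0,0,0,0,0,-0.1],[0,0,0,0,0,0],[0,0,0,0,0,0],[0,0,0,0,0,0],[0,0,0,0,0,0],[0,0,0,0,0,0],[0,0,0,0,0,0],[0,0,0,0,0,0]]]'
cat > st.py <<'E'
from workcell import *
from h import *
from scipy.spatial.transform import Rotation as Ro
B=np.array([.5612,.1959,-.1156]);n=np.array([-np.sin(B[2]),np.cos(B[2])])
bar=np.array([.604,-.062])
o=get_obs();R=Ro.from_rotvec(o["orientation"]).as_matrix()
print(o["t"],o["position"].round(4),"x",R[:,0].round(4),"z",R[:,2].round(4),"F",o["wrist_force"].round(2),"gap",round(o["finger_gap"],4))
print("bar rel, tool cm",(R.T@(np.array([*bar,.181])-o["position"])*100).round(2))
X=np.array([*n,0]);Z=np.array([0,0,-1]);print("turn",(Ro.from_matrix(R.T@np.c_[X,np.cross(Z,X),Z]).as_rotvec(degrees=True)/8).round(3))
E
python3 - <<'E'
exec(open("st.py").read())
p=get_image("wrist");cv2.imwrite("pics/w1.png",p["frame"][:,:,::-1])
M=p["mount"];print(M.round(3).tolist(),p["vertical_fov"],[round(d["conf"],2) for d in cut_out(p,"timer")],cut_out(p,"start") and [(d["conf"],d["extent"]) for d in cut_out(p,"start")])
E
```

```text
t: 4.0
position: [0.5998, -0.1021, 0.2547]
orientation: [2.35, 2.085, 0.0]
wrist_force: [0.3, -0.3, 0.4]
finger_gap: 0.0002
finger_force: 0.0
4.0 [ 0.5998 -0.1021  0.2547] x [0.1189 0.9929 0.    ] z [ 0. -0. -1.] F [ 0.35 -0.3   0.4 ] gap 0.0002
bar rel, tool cm [ 4.03 -0.06  7.37]
turn [ 0.    -0.    -0.026]
[[-0.001, -0.958, -0.287, 0.073], [1.0, -0.001, 0.001, -0.002], [-0.001, -0.287, 0.958, 0.03], [0.0, 0.0, 0.0, 1.0]] 58.86844399084548 [0.96, 0.75] [(0.86, [226.2, 127.2, 62.7, 29.8]), (0.82, [84.0, 252.4, 38.7, 58.7])]
```

View pics/w1.png

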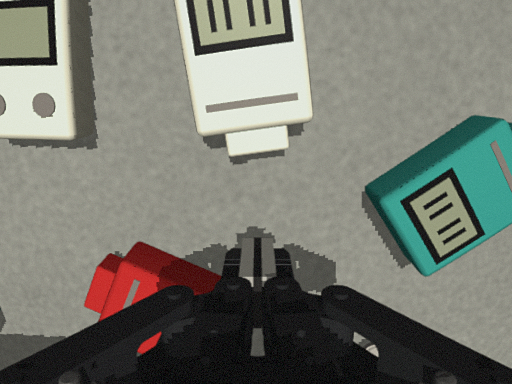

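The wrist view shows the timer's bar at (258,143) with its outer edge running (229,157) to (289,150). The closed fingers are at (257,265), and the red case is near them at (180,285). I check the bar and red-case positions from this view before descending.

```bash
python3 - <<'E'
exec(open("st.py").read())
p=get_image("wrist");M=p["mount"]
W=np.eye(4);W[:3,:3]=R;W[:3,3]=o["position"];G=np.linalg.inv(W@M);p["R"]=G[:3,:3];p["t"]=G[:3,3]
q={"barL":((229,157),.03),"barR":((289,150),.03),"barLback":((226,134),.03),"caseL":((200,135),.036),"caseR":((312,118),.036),"red1":((222,284),.036),"red2":((137,243),.036),"turq":((367,187),.036)}
for k,(u,z) in q.items():
    g=ground(p,u,z);print(k,g.round(4),"in tool cm",(R.T@(g-o["position"])*100).round(2))
print("tip px",proj(p,np.array([*o["position"][:2],o["position"][2]-.173])))
E
```

```text
4.2 [ 0.5998 -0.1021  0.2547] x [0.1188 0.9929 0.    ] z [-1.e-04  0.e+00 -1.e+00] F [-0.03 -0.51 -0.16] gap 0.0
bar rel, tool cm [ 4.03 -0.05  7.37]
turn [-0.    -0.    -0.025]
barL [ 0.5861 -0.0637  0.03  ] in tool cm [ 3.65 -1.82 22.47]
barR [ 0.621  -0.0638  0.03  ] in tool cm [ 4.05  1.66 22.47]
barLback [ 0.5862 -0.0503  0.03  ] in tool cm [ 4.98 -1.96 22.47]
caseL [ 0.5724 -0.0484  0.036 ] in tool cm [ 5.   -3.35 21.87]
caseR [ 0.6348 -0.0466  0.036 ] in tool cm [ 5.93  2.82 21.87]
red1 [ 0.5705 -0.1428  0.036 ] in tool cm [-4.39 -2.42 21.87]
red2 [ 0.5227 -0.1085  0.036 ] in tool cm [-1.56 -7.58 21.87]
turq [ 0.6638 -0.0896  0.036 ] in tool cm [ 2.    6.21 21.87]
tip px [[261.2378137  254.93410007]]
```

```bash
python3 -m inch '[[[0,0,1.5,0,0,0],[0,0,1.5,0,0,0],[0,0,1.5,0,0,0],[0,0,1.5,0,0,0],[0,0,1.4,0,0,0],[0,0,0,0,0,0],[0.5,-0.02,0,0,0,0],[0.5,-0.02,0,0,0,0],[0.5,-0.02,0,0,0,0],[0.3,0,0,0,0,0]]]'
python3 -m inch '[[[0.15,0,0,0,0,0],[0.15,0,0,0,0,0],[0.15,0,0,0,0,0],[0.15,0,0,0,0,0],[0.15,0,0,0,0,0],[0.15,0,0,0,0,0],[0.15,0,0,0,0,0],[0.15,0,0,0,0,0],[0.15,0,0,0,0,0],[0.15,0,0,0,0,0]]]'
python3 - <<'E'
exec(open("st.py").read())
p=get_image("wrist");cv2.imwrite("pics/w2.png",p["frame"][:,:,::-1])
E
```

```text
t: 5.25
position: [0.6018, -0.0835, 0.1815]
orientation: [2.348, 2.085, 0.001]
wrist_force: [-0.0, 0.4, -0.2]
finger_gap: 0.0002
finger_force: 0.0
t: 6.25
position: [0.6031, -0.0692, 0.1807]
orientation: [2.35, 2.085, -0.0]
wrist_force: [-0.8, -0.3, -0.1]
finger_gap: -0.0
finger_force: 0.5
6.25 [ 0.6031 -0.0692  0.1807] x [ 1.188e-01  9.929e-01 -2.000e-04] z [-0.e+00 -2.e-04 -1.e+00] F [-0.79 -0.35 -0.11] gap -0.0
bar rel, tool cm [ 0.73  0.   -0.03]
turn [-0.     0.001 -0.025]
```

View pics/w2.png

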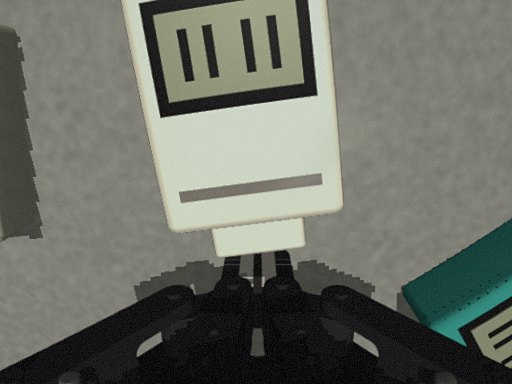

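The bar, at (259,238), sits just ahead of the fingertips and is centred on them. I go on slowly.

```bash
python3 -m inch '[[[0.15,0,0,0,0,0],[0.15,0,0,0,0,0],[0.15,0,0,0,0,0],[0.15,0,0,0,0,0],[0.2,0,0,0,0,0],[0.2,0,0,0,0,0],[0.2,0,0,0,0,0],[0.2,0,0,0,0,0],[0.2,0,0,0,0,0],[0.2,0,0,0,0,0]]]'
python3 - <<'E'
exec(open("st.py").read())
p=get_image("wrist");cv2.imwrite("pics/w3.png",p["frame"][:,:,::-1])
E
```

```text
t: 7.3
position: [0.6053, -0.0512, 0.1807]
orientation: [-2.35, -2.085, 0.0]
wrist_force: [-0.3, -0.7, -0.6]
finger_gap: -0.0002
finger_force: 0.5
7.3 [ 0.6053 -0.0512  0.1807] x [0.1187 0.9929 0.    ] z [-0.  0. -1.] F [-0.32 -0.7  -0.57] gap -0.0002
bar rel, tool cm [-1.09  0.   -0.03]
turn [-0.    -0.    -0.025]
```

View pics/w3.png

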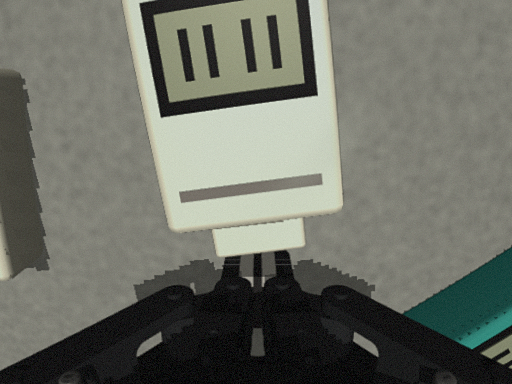

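The timer slides with the pusher but stays turned about 6.6° relative to it (case end edge (172,231) to (342,209)), because the push line runs through its centre of mass. I back off, shift to the bar's left side and push so that it turns flush.

```bash
python3 -m inch '[[[-0.5,0,0,0,0,0],[0,-0.5,0,0,0,0],[0.3,0,0,0,0,0],[0.15,0,0,0,0,0],[0.15,0,0,0,0,0],[0.2,0,0,0,0,0],[0.2,0,0,0,0,0],[0.2,0,0,0,0,0],[0.2,0,0,0,0,0],[0.2,0,0,0,0,0]]]'
python3 - <<'E'
exec(open("st.py").read())
p=get_image("wrist");t=get_image("top")
cv2.imwrite("pics/w4.png",cv2.hconcat([p["frame"][:, 60:420],cv2.resize(t["frame"][110:230,230:360],(416,384))])[:,:,::-1])
E
```

```text
t: 8.35
position: [0.6016, -0.0397, 0.1807]
orientation: [-2.35, -2.085, 0.0]
wrist_force: [-0.7, -0.8, -0.4]
finger_gap: 0.0002
finger_force: 0.5
8.35 [ 0.6016 -0.0397  0.1807] x [ 1.187e-01  9.929e-01 -1.000e-04] z [-1.e-04 -1.e-04 -1.e+00] F [-0.74 -0.78 -0.36] gap 0.0002
bar rel, tool cm [-2.19  0.5  -0.03]
turn [-0.001  0.001 -0.024]
```

View pics/w4.png

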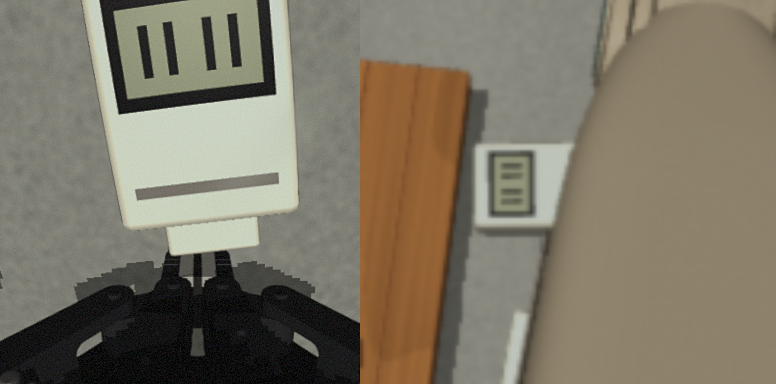

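The timer end edge is now (125,228) to (298,208), still about 6.6°, and in the top inset the front gap is down to roughly 10–15 mm. The +x corner will touch first, and pushing on the opposite side will swing it flush. I continue slowly and watch the force.

```bash
python3 -m inch '[[[0.15,0,0,0,0,0],[0.15,0,0,0,0,0],[0.15,0,0,0,0,0],[0.15,0,0,0,0,0],[0.15,0,0,0,0,0],[0.1,0,0,0,0,0],[0.1,0,0,0,0,0],[0.1,0,0,0,0,0],[0.1,0,0,0,0,0],[0.1,0,0,0,0,0]]]'
python3 -m inch '[[[0.1,0,0,0,0,0],[0.1,0,0,0,0,0],[0.1,0,0,0,0,0],[0.1,0,0,0,0,0],[0.1,0,0,0,0,0],[0.0,0,0,0,0,0],[0.0,0,0,0,0,0],[0.0,0,0,0,0,0],[0.0,0,0,0,0,0],[0.0,0,0,0,0,0]]]'
python3 - <<'E'
exec(open("st.py").read())
p=get_image("wrist");t=get_image("top")
cv2.imwrite("pics/w5.png",cv2.hconcat([p["frame"][:, 60:420],cv2.resize(t["frame"][110:230,230:360],(416,384))])[:,:,::-1])
E
```

```text
t: 9.45
position: [0.6029, -0.0277, 0.1807]
orientation: [2.349, 2.085, -0.002]
wrist_force: [-1.3, -3.2, 0.5]
finger_gap: 0.0
finger_force: 1.6
t: 10.45
position: [0.6032, -0.0231, 0.1807]
orientation: [2.35, 2.084, -0.004]
wrist_force: [-2.4, -5.8, 1.0]
finger_gap: 0.0002
finger_force: 3.0
10.45 [ 0.6032 -0.0231  0.1807] x [ 0.1194  0.9928 -0.0027] z [-0.0014 -0.0025 -1.    ] F [-2.41 -5.76  1.03] gap 0.0002
bar rel, tool cm [-3.85  0.54 -0.02]
turn [-0.008  0.019 -0.029]
```

View pics/w5.png

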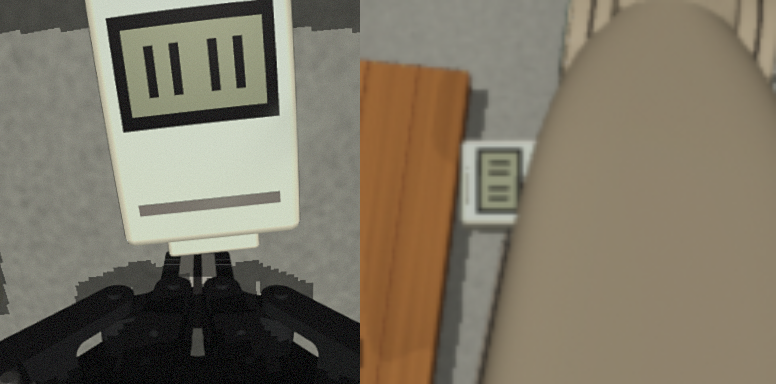

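The +x corner has touched: end edge is (130,242) to (298,225), about 5.8°. Finger friction is jamming the swing, with the force on the tool leaning about 16° to one side. I ease the pressure and carry the bar sideways (tool -y) with light contact so that the timer swings about its corner.

```bash
python3 -m inch '[[[-0.2,0,0,0,0,0],[-0.1,0,0,0,0,0],[0,-0.15,0,0,0,0],[0.02,-0.15,0,0,0,0],[0.02,-0.15,0,0,0,0],[0.02,-0.15,0,0,0,0],[0.03,-0.15,0,0,0,0],[0.03,-0.15,0,0,0,0],[0.03,-0.15,0,0,0,0],[0.03,-0.15,0,0,0,0]]]'
python3 - <<'E'
exec(open("st.py").read())
p=get_image("wrist");t=get_image("top")
cv2.imwrite("pics/w6.png",cv2.hconcat([p["frame"][:, 60:420],cv2.resize(t["frame"][110:230,230:360],(416,384))])[:,:,::-1])
E
```

```text
t: 11.55
position: [0.5917, -0.0221, 0.1807]
orientation: [2.349, 2.085, 0.001]
wrist_force: [0.7, -3.8, -0.7]
finger_gap: 0.0001
finger_force: 1.6
11.55 [ 0.5917 -0.0221  0.1807] x [1.187e-01 9.929e-01 4.000e-04] z [ 6.e-04  3.e-04 -1.e+00] F [ 0.67 -3.78 -0.73] gap 0.0001
bar rel, tool cm [-3.82  1.7  -0.03]
turn [ 0.004 -0.003 -0.024]
```

View pics/w6.png

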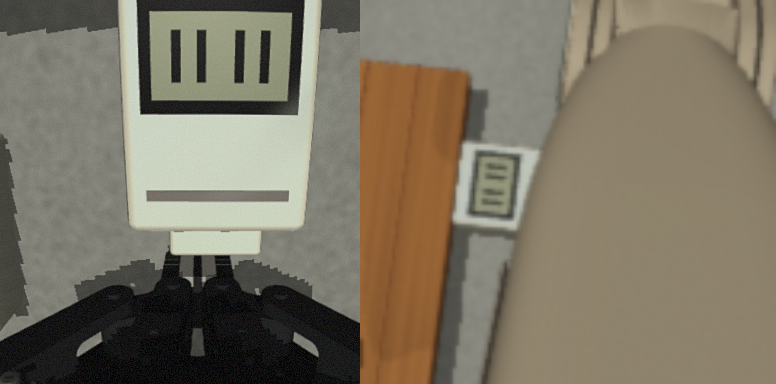

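The timer now sits square to the block: end edge (131,228) to (304,229), with the front face parallel to the block edge in the inset. The bar centre (215) is right of the finger (197), so I back off, recentre and press.

```bash
python3 -m inch '[[[-0.5,0,0,0,0,0],[-0.4,0,0,0,0,0],[0,0.4,0,0,0,0],[0,0.3,0,0,0,0],[0.3,0,0,0,0,0],[0.2,0,0,0,0,0],[0.1,0,0,0,0,0],[0.1,0,0,0,0,0],[0.1,0,0,0,0,0],[0.1,0,0,0,0,0]]]'
python3 -m inch '[[[0.1,0,0,0,0,0],[0.1,0,0,0,0,0],[0.1,0,0,0,0,0],[0.05,0,0,0,0,0],[0.05,0,0,0,0,0],[0,0,0,0,0,0],[0,0,0,0,0,0],[0,0,0,0,0,0],[0,0,0,0,0,0],[0,0,0,0,0,0]]]'
```

```text
t: 12.65
position: [0.5985, -0.0233, 0.1807]
orientation: [2.349, 2.084, -0.002]
wrist_force: [-0.6, -3.2, 1.0]
finger_gap: 0.0002
finger_force: 1.4
t: 13.65
position: [0.599, -0.0195, 0.1807]
orientation: [2.349, 2.084, -0.002]
wrist_force: [-1.2, -5.2, -0.1]
finger_gap: -0.0003
finger_force: 2.7
```

```bash
python3 -m inch '[[[0.1,0,0,0,0,0],[0.1,0,0,0,0,0],[0.05,0,0,0,0,0],[0.05,0,0,0,0,0],[0.05,0,0,0,0,0],[0,0,0,0,0,0],[0,0,0,0,0,0],[0,0,0,0,0,0],[0,0,0,0,0,0],[0,0,0,0,0,0]]]'
```

```text
t: 14.65
position: [0.5993, -0.0176, 0.1809]
orientation: [2.348, 2.08, -0.009]
wrist_force: [-2.5, -11.3, 0.7]
finger_gap: -0.0
finger_force: 5.8
```

```bash
python3 -m inch '[[[0.05,0,0,0,0,0],[0.05,0,0,0,0,0],[0,0,0,0,0,0],[0,0,0,0,0,0],[0,0,0,0,0,0],[0,0,0,0,0,0],[0,0,0,0,0,0],[0,0,0,0,0,0],[0,0,0,0,0,0],[0,0,0,0,0,0]]]'
python3 - <<'E'
exec(open("st.py").read())
p=get_image("wrist");t=get_image("top")
cv2.imwrite("pics/w7.png",cv2.hconcat([p["frame"][:, 60:420],cv2.resize(t["frame"][110:230,230:360],(416,384))])[:,:,::-1])
E
```

```text
t: 15.65
position: [0.5993, -0.0172, 0.1809]
orientation: [2.348, 2.078, -0.011]
wrist_force: [-2.2, -15.2, 1.3]
finger_gap: 0.0
finger_force: 7.0
15.65 [ 0.5993 -0.0172  0.1809] x [ 0.1212  0.9926 -0.0093] z [-0.0014 -0.0092 -1.    ] F [ -2.19 -15.16   1.35] gap 0.0
bar rel, tool cm [-4.39  1.01  0.03]
turn [-0.002  0.066 -0.043]
```

View pics/w7.png

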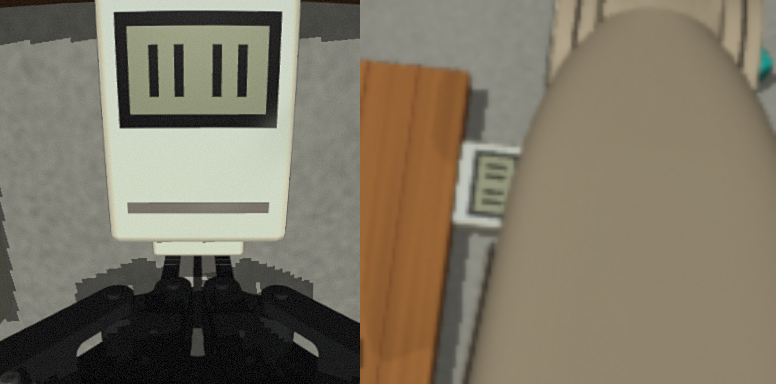

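The bar is fully in (only 242 to 254 px shows, 15 N), and the timer is square and flush against the block. I release straight back, slowly first, then go up.

```bash
python3 -m inch '[[[-0.1,0,0,0,0,0],[-0.15,0,0,0,0,0],[-0.2,0,0,0,0,0],[-0.2,0,0,0,0,0],[-0.3,0,0,0,0,0],[-0.5,0,0,0,0,0],[-1,0,0,0,0,0],[-1,0,0,0,0,0],[-0.5,0,-1,0,0,0],[0,0,-2,0,0,0]]]'
python3 -m inch '[[[0,0,-3,0,0,0],[0,0,-4,0,0,0],[-2,0,-4,0,0,0],[-4,0,-2,0,0,0],[-4,0,0,0,0,0],[-4,0,0,0,0,0],[-4,0,0,0,0,0],[-4,0,0,0,0,0],[0,0,0,0,0,0],[0,0,0,0,0,0]]]'
python3 - <<'E'
exec(open("st.py").read())
t=get_image("top");s=get_image("scene")
cv2.imwrite("pics/end.png",cv2.hconcat([cv2.resize(t["frame"][130:250,230:350],(400,400),interpolation=2),cv2.resize(s["frame"][120:250,165:295],(400,400),interpolation=2)])[:,:,::-1])
E
```

```text
t: 16.75
position: [0.5937, -0.0546, 0.2099]
orientation: [-2.348, -2.082, 0.003]
wrist_force: [-0.2, 0.6, -0.4]
finger_gap: -0.0002
finger_force: 0.0
t: 17.75
position: [0.5683, -0.2734, 0.3413]
orientation: [-2.352, -2.083, -0.001]
wrist_force: [0.2, 0.7, -0.0]
finger_gap: -0.0004
finger_force: 0.0
17.75 [ 0.5683 -0.2734  0.3413] x [1.209e-01 9.927e-01 7.000e-04] z [ 7.e-04  7.e-04 -1.e+00] F [ 0.2   0.71 -0.04] gap -0.0004
bar rel, tool cm [21.41  0.98 16.05]
turn [ 0.004 -0.005 -0.04 ]
```

View pics/end.png

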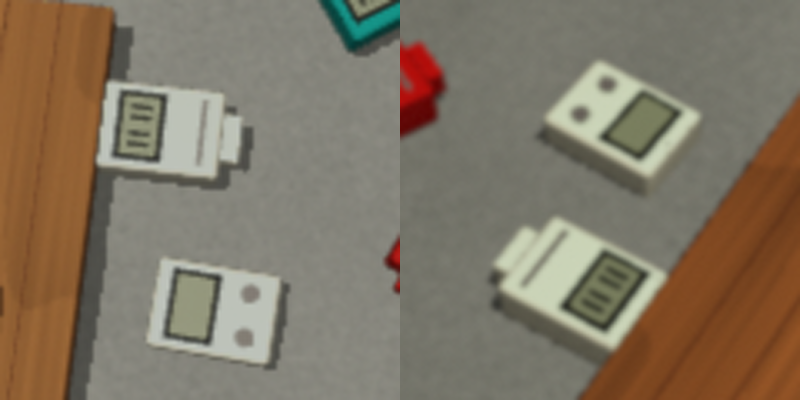

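The timer lies flush along the block face (left crop: its end runs (105,85) to (98,165) along the edge) and its bar has sprung back out at (232,137). The thermometer at (215,310) has not moved, and the robot is clear.

```bash
python3 -c "from workcell import *;print(close_job())"
```

```text
the job is handed in; nothing more can be done
None
```

The white timer was pushed squarely against the chopping block, its bar was pressed fully in (15 N) and released, and it was left flat against the block; the thermometer was not touched, and the job was handed in at about 18 s.

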